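# Tip the pakoras into the bowl, then hold the kachori over it with the tongs

### The job

Make up the snack bowl: first lift the red handle of the hinged tray so that all three pakoras slide down into the brass bowl, and let the tray back down level. Then take the green-gripped tongs, close them on the golden kachori (not the lime) and hold it still in the tongs well above the middle of the bowl, clear of everything, and finish while still holding it there. Do not touch pakoras or kachori with the gripper's fingers, keep the bowl upright under the tray's open end, and leave the lime and the other things on the table alone.

Things in the scene. Friction and masses are not known exactly. Their poses are not given: they have to be found in the camera images.
- tray (a joint): tilt of the tipping tray, rad: 0 level (at rest on its stand), grows to at most 1.1 as the handle end is lifted. The tray (0.4 kg) turns freely about its hinge and falls back to 0 by itself when let go; the pakoras slide at about 0.4 to 0.65 rad, so about 0.85 empties it surely.
- stand: fixed dark steel stand of the tipping tray, 170 mm wide (x) and 93 mm high, reaching from -8 to +158 mm in y; origin on the table below the middle of the tray's hinge line. Own axes: x along the hinge, y from the hinge (the tray's open end, towards the bowl) to the handle end, z up. Turned by up to 0.15 rad about z.
- tray_hinge (a point): middle of the tray's hinge line, 85 mm above the table, at the open end of the tray floor, parallel to the stand's x. The aluminium tray is 122 mm wide and 150 mm long with 33 mm high walls on three sides and none at the hinge end.
- tray_handle (a point): middle of the red handle, a round bar 12 mm thick, 90 mm long, along the stand's x, on two 8 mm rods at its ends. When level it lies 45 mm out from the tray's end wall (10 mm higher), 195 mm from the hinge and 22 mm above it (107 mm above the table); it moves in a circle about the hinge. Pinch it from above, one finger in the 37 mm gap to the wall; it can turn between the fingers.
- bowl: loose round brass bowl, rim radius 90 mm, 55 mm high, about 0.35 kg; origin at the centre of its underside. Stands under the open end of the tray, its centre about 55 mm beyond the hinge line.
- pakora1: brown fried pakora, rounded, 34 mm across and 27 mm high, 25 g, on the tray at the start; origin at the centre of its underside
- pakora2: second pakora, same as pakora1
- pakora3: third pakora, same as pakora1
- tongs: loose kitchen tongs with green grips, about 0.12 kg, 215 mm long, 24 mm high, lying on edge on the table so that the two sprung arms open and close sideways, both alike; origin on the underside below the pivot; own x points from pivot to tips, y to the left arm, z up. Fully open at the start: 56 mm over the outer faces of the grips at tongs_grip, 80 mm gap between the tips.
- tongs_grip (a point): where to grip the tongs: midway between the two green grips, 90 mm from the pivot along the tongs' x, 12 mm above their underside. The grips are flat upright faces 23 mm high, reaching 40 mm either way along x; fingers go down outside them and close along the tongs' y.
- tongs_tip (a point): midway between the tips of the tongs, 180 mm from the pivot (90 mm ahead of tongs_grip) and 12 mm above their underside; the middle of the kachori belongs here when it is seized. The tip blades reach from 155 to 200 mm from the pivot.
- tongs_left: left arm of the tongs (at +y of the tongs); origin at its hinge, 6 mm beside the pivot. Each mm the grips are closed closes the tip gap by 2 mm. At a grip width of 48 mm the gap is 65 mm and the spring pushes back with 3 N, enough to carry the tongs; at 38 mm the grips are parallel, the gap is 45 mm (about the kachori's width), the spring push 5 N; half of any further squeeze reaches the tips.
- tongs_right: right arm of the tongs (at -y of the tongs), mirror image of the left; origin at its hinge, 6 mm beside the pivot
- kachori: golden round kachori (fried pastry) with a brown spot on top, 44 mm across at 14 mm height, 34 mm high, flat below, about 45 g, standing on the table; origin at the centre of its underside
- kachori_mid (a point): middle of the kachori, 17 mm above its underside
- lime: green lime, 42 mm across, 40 mm high, about 50 g, standing on the table in a place like the kachori's; origin at its underside. Leave alone.
- tumbler: copper tumbler, 68 mm across, 85 mm high, on the far part of the table; origin at its underside. Leave alone.
- katori: small empty steel bowl, 84 mm across, 35 mm high, on the far part of the table; origin at its underside. Leave alone.
- chutney: green chutney bottle with a red cap, 60 mm across, 160 mm high, on the far left part of the table; origin at its underside. Leave alone.
- spice_jar: yellow spice jar with a steel cap, 68 mm across, 90 mm high, on the far left part of the table; origin at its underside. Leave alone.

How it is judged (in metres and radians):
On the way, in this order (a step that is already met when the one before it is completed fails the run):
1. all three pakoras are in the bowl (horizontal distance between each of pakora1, pakora2, pakora3 and bowl below 0.078 m and z of each of pakora1, pakora2, pakora3 in the frame of bowl below 0.06 m), for 0.2 s.
2. the kachori is lifted off the table between the arms of the tongs (height (world z) of kachori_mid above 0.04 m and contact force between each of tongs_left, tongs_right and kachori above 0.3 N), for 0.2 s.
At the end, for the whole second after the job is handed in: Pakoras in the upright bowl, tray level (under 0.08 rad); kachori still, held by both arms of the gripped tongs, its middle within 50 mm of the bowl's middle (from above) and 95 mm or more above the table; kachori and tongs touch neither bowl, tray nor stand (all of step 1 and value of joint tray below 0.08 rad and angle between bowl's own z axis and vertical below 0.15 rad and horizontal distance between kachori_mid and bowl below 0.05 m and height (world z) of kachori_mid above 0.095 m and contact force between each of tongs_left, tongs_right and kachori above 0.3 N and linear speed of kachori below 0.04 m/s and contact force between the fingers and tongs above 1 N and contact force between each of kachori, tongs and bowl below 0.1 N and contact force between each of kachori, tongs and stand below 0.1 N); the arm keeps its last pose, push and grip.
It fails at once if the gripper's fingers touched a pakora or the kachori (contact force between the fingers and pakora1 above 0.3 N or contact force between the fingers and pakora2 above 0.3 N or contact force between the fingers and pakora3 above 0.3 N or contact force between the fingers and kachori above 0.3 N).
It fails at once if the bowl was shoved more than 40 mm or tipped over (distance of bowl from where it was at the start of the episode above 0.04 m or angle between bowl's own z axis and vertical above 0.5 rad).
It fails at once if the lime or another bystander was moved by more than 25 mm (distance of any of lime, tumbler, katori, chutney, spice_jar from where it was at the start of the episode above 0.025 m).
It also fails if it takes over 67 s, if anything falls off the work surface, if the arm or the gripper's body presses on something with over 40 N, if the wrist force passes 120 N, or if a joint passes its speed limit or range.

### The arm

A 7-joint arm with a two-finger parallel gripper is mounted at the origin on the work surface. World frame = base frame: x ahead of the robot, y to its left, z up, the work surface at z = 0. Lengths are in mm, angles in rad, forces in N, time in s.
With the tool pointing down it reaches from about 425 to 950 mm from the base axis. Payload 16.7 kg.
Tool frame: the origin (TCP) lies on the centre line of the jaws, within the pads' length; the fingertips stand 17 mm ahead of it and the grasp point (between the pads) lies 2 mm behind it; z points along the fingers, y is the line along which they close (so a half turn about z gives the same grasp; the last joint's range is limited). The gripper opens to 94 mm and grips with 3 to 60 N. Pads are 16 mm wide; open, the fingers measure 119 mm over their backs; the gripper's body (75 mm by 177 mm) begins 78 mm behind the grasp point.
Start: joints at [-1.393, 0.426, 0.074, 1.606, -0.034, 1.111, -0.067], TCP at [216.688, 639.235, 222.467] pointing down, gripper open.
Joint ranges: [-2.85, 2.85], [-0.5, 2.14], [-1.23, 1.37], [0.21, 2.46], [-1.02, 4.16], [0.16, 2.05], [-2.73, 2.73]. Speed limits (rad/s): [1.89, 1.89, 2.39, 2.39, 3.01, 3.01, 3.01].

### API

Orientations are given as [roll, pitch, yaw] about the fixed x, y, z axes, in that order (R = Rz(yaw) Ry(pitch) Rx(roll)).
In Python, from workcell import telemetry, grab_frame, get_calibration, order gives the robot as it stands.
- The arm moves only by the tool move_arm, never from a script. Its argument "rows" is one flat list of numbers, 5 for each row, row after row: the shift along the tool's x, y, z scaled (see below), then the turn about the tool's z scaled (see below), then the closure, from 0 (fully open) to 1 (shut). In form: [tx, ty, tz, turn, fingers, tx, ty, tz, turn, fingers, ...]. A call has exactly 5 rows; each row shifts and turns the commanded pose from where the row before left it, along the tool's axes as they then stand; what a row does not reach is not made up. The controller multiplies each number of a shift by 20 cm and each number of a turn by 0.5 rad. A row lasts 1/8 s, in which the tool goes at most 62.5 mm and 10.7 degrees, less where a joint would pass 70% of its speed; a pose out of reach is approached as far as the arm can. A call with a number of a shift or a turn outside -1 to 1 is refused whole. A call with a gripper value outside its range is refused whole. The fingers move at their own pace and stop on an object; "squeeze" is the grip in N (left out, the last holds). Time passes only in rows, so rows that do not move let the fingers close, or fill a call up. It gives the time, the measured TCP pose, the force, the opening and the grip force at its end, in the units of the state.
- telemetry.state(): the state, without advancing time (a new reading comes with each control period).
- grab_frame(name): name is "scene" or "top" or "wrist"; returns the picture (420x560x3 uint8, blue, green, red); there is no depth.
- get_calibration(name): a dict with "mtx" (3x3 intrinsics, pixels), "origin" and "attitude" of the camera in the world; the wrist camera has in their place "T_tool_cam" (4x4, takes a point from camera to tool coordinates, whose origin is the TCP and whose axes are the flange's). Camera axes: x right, y down, z forward; pixel columns grow to the right and rows downward; lengths in mm; the calibration is good to about 2 mm. A picture is of the moment at which its call begins: read the wrist's pose just before it. get_calibration takes no time and is no camera call.
- order.sign_off(): hands the job in; it is judged then, once.
The state is a dict: "time_s": time; "qpos": joint angles; "dq": joint speeds; "effort": joint torques, N m; "eef_pos": TCP position; "ee_rot": TCP orientation; "ft_force": force on the tool from outside, world axes, zero at the start; "torque": the same for the moment, N m; "gripper_width": finger opening in mm; "finger_force": force on a finger pad.
Only numpy, scipy, OpenCV 4.12 (cv2) and the standard library are available. Lean on these libraries where they do the work, as an engineer would, in place of code of your own. Each camera call takes 0.05 s, during which the arm holds its last target. There are 200 camera calls.

## Working session

There is one attempt and no reset: what is moved stays moved. The work goes in short steps, Python scripts to look and compute and a tool call to move; the robot and the scene stay as the last step left them, time stands still between calls to the robot, and variables do not carry over. Pictures are saved under pics/ and viewed, at most 10 in all, crops included, and the job is handed in when it is done.

Besides the shell and the picture viewer there is one more tool, called in YAML: its name, and indented under it one key for each argument. move_arm: Moves the arm, as the interface text tells. Its arguments: {"type":"object","properties":{"rows":{"type":"array","items":{"type":"number"}},"squeeze":{"type":"number"}},"required":["rows"]}

```bash
mkdir -p pics; ls; python3 - <<'E'
from workcell import telemetry, grab_frame, get_calibration, order
import cv2
s=telemetry.state(); print(s)
for n in("scene","top","wrist"):
    c=get_calibration(n); print(n,c)
    cv2.imwrite(f"pics/{n}0.png",grab_frame(n))
E
```

```text
pics
{'time_s': 0.0, 'qpos': array([-1.39348538,  0.42669938,  0.0738421 ,  1.6065867 , -0.03409224,
        1.11079845, -0.06708602]), 'dq': array([-8.94764891e-04,  2.10087308e-04, -8.99837467e-04, -1.19025280e-03,
       -4.15476814e-05,  8.31902474e-04, -9.75598917e-04]), 'effort': array([ 3.91598996e-05, -9.35791039e+01,  3.66759203e+00, -4.54207063e+01,
       -4.87339636e-02,  1.99824641e-02,  3.61958109e-05]), 'eef_pos': array([216.58521771, 638.88091375, 221.80606561]), 'ee_rot': array([-3.14036320e+00,  9.18971830e-05,  2.81477616e+00]), 'ft_force': array([ 0.19500412, -0.74425938,  0.71513994]), 'torque': array([ 0.03657312, -0.0633941 ,  0.05454642]), 'finger_force': 0.0, 'gripper_width': 94.21858975989716}
scene {'mtx': array([[459.22631296,   0.        , 283.13242752],
       [  0.        , 459.22631296, 209.73246881],
       [  0.        ,   0.        ,   1.        ]]), 'origin': array([ 970.21676363, -474.17000996,  896.13742517]), 'attitude': array([-2.45978845,  0.01135375,  0.64661088])}
top {'mtx': array([[449.57509529,   0.        , 275.72019629],
       [  0.        , 449.57509529, 211.10306666],
       [  0.        ,   0.        ,   1.        ]]), 'origin': array([ 401.84693877,   27.89416005, 1123.34267087]), 'attitude': array([-2.97639393, -0.00880544, -1.56552493])}
wrist {'mtx': array([[303.98772506,   0.        , 278.13141474],
       [  0.        , 303.98772506, 206.87459808],
       [  0.        ,   0.        ,   1.        ]]), 'T_tool_cam': array([[ 9.26329528e-04, -9.71238416e-01, -2.38107288e-01,
         6.78346313e+01],
       [ 9.99999571e-01,  8.94801164e-04,  2.40496061e-04,
        -1.13583566e+00],
       [-2.05203348e-05, -2.38107409e-01,  9.71238828e-01,
        -1.62183432e+02],
       [ 0.00000000e+00,  0.00000000e+00,  0.00000000e+00,
         1.00000000e+00]])}
```

View pics/top0.png

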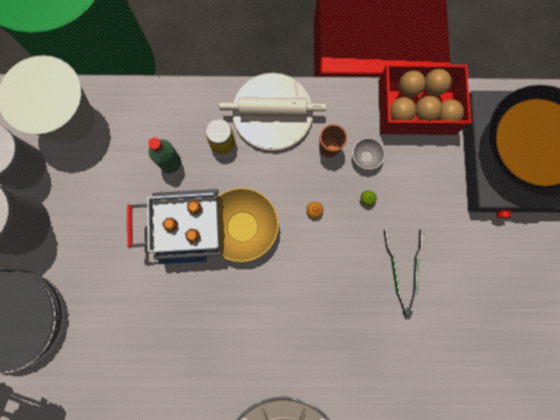

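View pics/scene0.png

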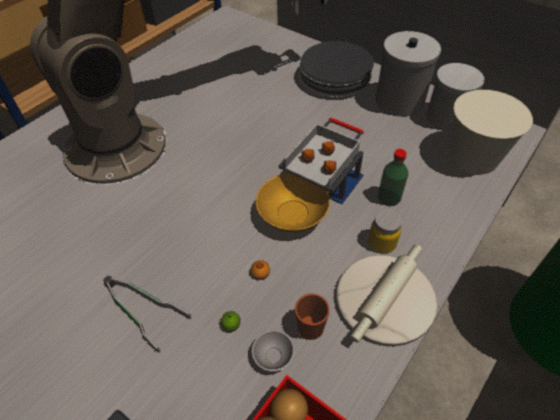

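The top view shows the handle at about (130,225), tray (185,225), bowl (243,226), kachori (315,210), lime (368,198), tongs pivot (407,313) and tips (387,231)/(421,231). The scene view agrees. Next I turn these into positions.

```bash
cat > h.py <<'E'
import numpy as np, cv2
from scipy.spatial.transform import Rotation as R
from workcell import telemetry, grab_frame, get_calibration, order
def cam(n,st=None):
    c=get_calibration(n)
    if n!="wrist": return c["mtx"],R.from_euler("xyz",c["attitude"]).as_matrix(),np.array(c["origin"])
    T=c["T_tool_cam"]; Rt=R.from_euler("xyz",st["ee_rot"]).as_matrix()
    return c["mtx"],Rt@T[:3,:3],Rt@T[:3,3]+st["eef_pos"]
def at(px,z,C):
    K,Rm,o=C; px=np.atleast_2d(px).astype(float)
    d=np.c_[px,np.ones(len(px))]@np.linalg.inv(K).T@Rm.T
    return o+d*((z-o[2])/d[:,2])[:,None]
def proj(P,C):
    K,Rm,o=C; q=(np.atleast_2d(P)-o)@Rm@K.T
    return q[:,:2]/q[:,2:]
def blob(img,lo,hi,win):
    x0,y0,x1,y1=win; m=cv2.inRange(cv2.cvtColor(img,cv2.COLOR_BGR2HSV),lo,hi)
    k=np.zeros_like(m);k[y0:y1,x0:x1]=m[y0:y1,x0:x1]
    n,l,s,c=cv2.connectedComponentsWithStats(k)
    i=1+np.argmax(s[1:,4]); ys,xs=np.where(l==i)
    return c[i],np.c_[xs,ys],s[i]
E
python3 - <<'E'
from h import *
np.set_printoptions(precision=1,suppress=True)
im=cv2.imread("pics/top0.png"); C=cam("top")
sc=cv2.imread("pics/scene0.png"); S=cam("scene")
print(at([[282,410],[315,210]],0,C))
for im_,Cc,nm,w in((im,C,"top",[(115,195,140,255),(300,195,330,225),(358,185,380,210),(215,185,285,265)]),(sc,S,"scene",[(325,115,368,140),(245,255,275,285),(215,305,245,335),(250,170,332,235)])):
  hs=[((0,150,80),(8,255,255)),((8,100,60),(28,255,255)),((30,100,40),(70,255,255)),((12,100,60),(32,255,255))]
  for (lo,hi),ww,z,l in zip(hs,w,[107,17,20,40],["handle","kach","lime","bowl"]):
    c,p,s=blob(im_,lo,hi,ww); print(nm,l,c,s,at(c,z,Cc))
    if l=="handle":
        r=cv2.minAreaRect(p.astype(np.float32)); print(r); v=cv2.fitLine(p.astype(np.float32),2,0,.01,.01).ravel(); print(at([c,c+v[:2]*10],107,Cc))
    if l=="bowl":
        e=cv2.fitEllipse(cv2.convexHull(p.astype(np.int32))); print(e)
o=im[190:330,120:300];o=im
g=np.hstack([cv2.resize(im[190:330,110:300],(400,295),interpolation=2),cv2.resize(im[190:330,300:450],(316,295),interpolation=2)])
b=cv2.resize(sc[100:400,100:400],(300,300));g2=np.hstack([cv2.resize(sc[260:370,90:210],(327,300),interpolation=2),cv2.resize(sc[110:240,245:400],(358,300),interpolation=2)])
g2=cv2.copyMakeBorder(g2,0,0,0,g.shape[1]-g2.shape[1],0)
cv2.imwrite("pics/z.png",np.vstack([g,g2]));print(g.shape)
E
```

```text
[[113.5   1.7   0. ]
 [592.7 -80.6   0. ]]
top handle [129.4 225.8] [128 205   4  42 160] [[535.3 352.2 107. ]]
((129.5, 225.5), (2.999999523162842, 40.99999237060547), 0.0)
[[535.3 352.2 107. ]
 [512.5 350.8 107. ]]
top kach [314.4 209.6] [307 202  16  17 218] [[590.9 -77.4  17. ]]
top lime [368.1 197.8] [361 191  15  15 180] [[ 621.3 -212.    20. ]]
top bowl [245.7 224.4] [ 218  188   61   75 3726] [[549.4  92.   40. ]]
((243.90928649902344, 224.5259246826172), (66.92955017089844, 76.08905029296875), 178.37889099121094)
scene handle [346.1 125. ] [330 118  33  15 117] [[537.8 355.1 107. ]]
((345.96551513671875, 125.08621978759766), (34.91072463989258, 3.5282111167907715), 21.801406860351562)
[[537.8 355.1 107. ]
 [564.7 357.1 107. ]]
scene kach [260.1 269.3] [251 260  19  19 282] [[594.1 -78.   17. ]]
scene lime [230.2 320.9] [221 311  19  20 285] [[ 623.8 -212.4   20. ]]
scene bowl [289.1 203.7] [ 255  173   75   58 2965] [[544.   98.2  40. ]]
((291.2725524902344, 202.7664337158203), (55.59604263305664, 74.11022186279297), 96.76950073242188)
(295, 716, 3)
```

View pics/z.png

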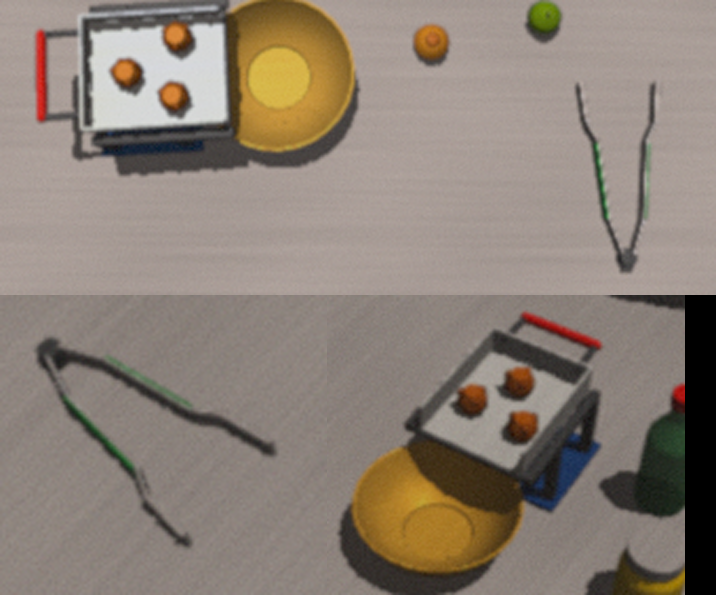

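The crops confirm the layout: the handle is red, the bowl sits under the open end, and the tongs lie open with tips away from the robot. Handle ≈ (536, 353, 107), stand yaw ≈ 0.067, kachori ≈ (592, -78). I set out now.

move_arm:
  rows: [0,0,-0.15,-0.263,0,0,0,-0.15,-0.263,0,0,0,-0.1,-0.263,0,-0.18,-0.18,0,0,0,-0.19,-0.19,0,0,0]
  squeeze: 20

```text
time_s: 0.78
eef_pos: [296.0, 569.7, 302.3]
ee_rot: [-3.141, -0.0, -3.072]
ft_force: [0.5, 0.7, 0.1]
gripper_width: 94.0
finger_force: 0.0
```

move_arm:
  rows: [-0.2,-0.2,0,0,0,-0.2,-0.2,0,0,0,-0.2,-0.2,0,0,0,-0.2,-0.2,0,0,0,-0.2,-0.2,0,0,0]

```text
time_s: 1.4
eef_pos: [509.7, 383.0, 302.4]
ee_rot: [-3.142, -0.0, -3.074]
ft_force: [0.1, 0.2, -0.0]
gripper_width: 94.0
finger_force: 0.0
```

```bash
cat >> h.py <<'E'
def delta(target,st,yaw=None):
    "units for the tool-frame shift from st to target [mm]"
    return R.from_euler("xyz",st["ee_rot"]).inv().apply(np.array(target)-st["eef_pos"])/200
E
python3 - <<'E'
from h import *
np.set_printoptions(precision=3,suppress=True)
st=telemetry.state(); im=grab_frame("wrist"); C=cam("wrist",st)
print(st["eef_pos"])
c,p,s=blob(im,(0,150,60),(8,255,255),(0,0,560,420)); print(c,s)
r=cv2.minAreaRect(p.astype(np.float32)); b=cv2.boxPoints(r); print(r)
print(at(c,107,C), at(b,107,C))
v=cv2.fitLine(p.astype(np.float32),2,0,.01,.01).ravel(); w=at([c-v[:2]*40,c+v[:2]*40],107,C); d=w[1]-w[0]; print("yaw",np.arctan(d[1]/d[0]))
cv2.imwrite("pics/w1.png",im)
E
```

```text
[509.685 382.97  302.385]
[252.016 209.447] [247 170  11  81 701]
((251.80706787109375, 210.00338745117188), (80.057861328125, 9.33189868927002), 88.99491119384766)
[[534.408 351.553 107.   ]] [[487.112 342.703 107.   ]
 [486.166 353.642 107.   ]
 [586.333 360.54  107.   ]
 [587.356 348.871 107.   ]]
yaw 0.06851092146553546
```

View pics/w1.png

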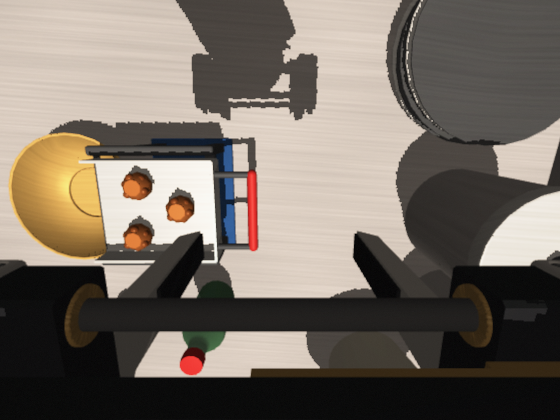

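Wrist view: handle from (252,170) to (252,250), three pakoras on the tray, and the bowl at left under the open end. Narrow the fingers, move over the handle, and descend.

move_arm:
  rows: [-0.061,-0.082,0,0,0.6,-0.062,-0.082,0,0,0.6,0,0,0.18,0,0.6,0,0,0.18,0,0.6,0,0,0.14,0,0.6]

```text
time_s: 2.08
eef_pos: [534.7, 353.5, 201.0]
ee_rot: [-3.141, -0.001, -3.073]
ft_force: [0.3, 0.7, -0.1]
gripper_width: 47.5
finger_force: 0.0
```

```bash
python3 - <<'E'
from h import *
np.set_printoptions(precision=3,suppress=True)
st=telemetry.state(); im=grab_frame("wrist"); C=cam("wrist",st)
c,p,s=blob(im,(0,150,60),(8,255,255),(0,0,560,300)); print(c,s,st["eef_pos"],st["gripper_width"])
b=cv2.boxPoints(cv2.minAreaRect(p.astype(np.float32)));w=at(np.vstack([c,b]),107,C);print(w)
print(delta([536.5,352,107],st),delta([*w[0,:2],107],st))
E
```

```text
[277.424 211.913] [ 271  157   14  113 1363] [534.675 353.515 200.996] 47.47704774870079
[[533.715 351.469 107.   ]
 [486.853 342.838 107.   ]
 [486.094 353.657 107.   ]
 [587.05  361.198 107.   ]
 [587.882 349.355 107.   ]]
[-0.009 -0.008  0.47 ] [ 0.005 -0.01   0.47 ]
```

move_arm:
  rows: [-0.004,-0.009,0,0,0.6,0,0,0.15,0,0.6,0,0,0.16,0,0.6,0,0,0.16,0,0.6,0,0,0,0,0.9]

```text
time_s: 2.75
eef_pos: [535.8, 351.4, 108.1]
ee_rot: [-3.141, -0.002, -3.074]
ft_force: [0.9, -0.1, 0.1]
gripper_width: 31.0
finger_force: 0.0
```

move_arm:
  rows: [0,0,0,0,1,0,0,0,0,1,0,0,0,0,1,0,0,0,0,1,0,0,0,0,1]

```text
time_s: 3.38
eef_pos: [537.1, 353.0, 110.4]
ee_rot: [3.139, 0.003, -3.074]
ft_force: [0.1, 4.4, 7.8]
gripper_width: 11.4
finger_force: 20.0
```

move_arm:
  rows: [0,-0.016,-0.097,0,1,0,-0.0255,-0.0945,0,1,0,-0.035,-0.092,0,1,0,-0.021,-0.045,0,1,0,-0.0225,-0.043,0,1]

```text
time_s: 4.0
eef_pos: [538.6, 330.0, 185.0]
ee_rot: [3.137, 0.003, -3.073]
ft_force: [2.3, 11.3, 2.7]
gripper_width: 11.3
finger_force: 20.0
```

move_arm:
  rows: [0,-0.025,-0.0425,0,1,0,-0.0275,-0.0405,0,1,0,-0.029,-0.0395,0,1,0,-0.0315,-0.0377,0,1,0,-0.033,-0.0365,0,1]

```text
time_s: 4.62
eef_pos: [540.6, 302.2, 225.1]
ee_rot: [3.136, 0.004, -3.072]
ft_force: [-0.1, 14.9, 10.8]
gripper_width: 11.2
finger_force: 20.0
```

move_arm:
  rows: [0,-0.035,-0.0345,0,1,0,-0.0365,-0.0327,0,1,0,-0.0385,-0.031,0,1,0,-0.032,-0.023,0,1,0,-0.032,-0.023,0,1]

```text
time_s: 5.25
eef_pos: [543.0, 267.7, 254.6]
ee_rot: [3.135, 0.005, -3.071]
ft_force: [-1.5, 14.6, 18.6]
gripper_width: 11.5
finger_force: 20.0
```

```bash
python3 - <<'E'
from h import *
a=grab_frame("scene");b=grab_frame("top")
g=np.hstack([cv2.resize(a[90:260,200:420],(440,340)),cv2.resize(b[170:290,110:300],(360,227))[:].copy() if 0 else cv2.copyMakeBorder(cv2.resize(b[170:290,110:290],(360,240)),0,100,0,0,0)])
cv2.imwrite("pics/t.png",g)
E
```

```text
(no output)
```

View pics/t.png

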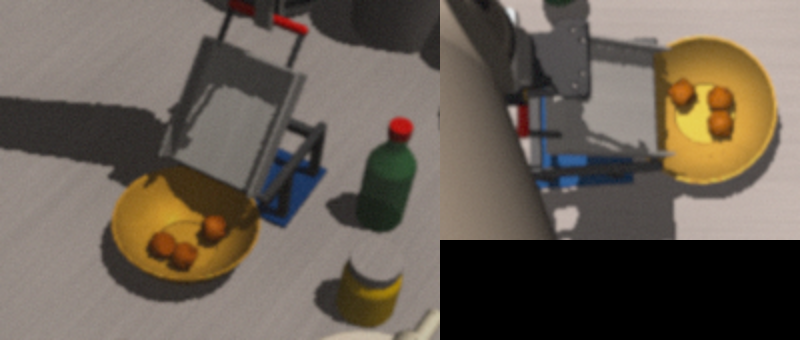

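All three pakoras are in the bowl: top crop at (682,93), (720,98), (720,123), and the tray is empty. I let the tray back down.

move_arm:
  rows: [0,0.064,0.046,0,1,0,0.075,0.0637,0,1,0,0.068,0.071,0,1,0,0.0605,0.0772,0,1,0,0.0525,0.083,0,1]

```text
time_s: 5.98
eef_pos: [538.6, 330.0, 184.1]
ee_rot: [3.138, 0.003, -3.073]
ft_force: [3.5, 4.7, 1.4]
gripper_width: 11.4
finger_force: 20.0
```

move_arm:
  rows: [0,0.0435,0.088,0,1,0,0.035,0.092,0,1,0,0.0255,0.0945,0,1,0,0.016,0.09,0,1,0,0,0,0,1]

```text
time_s: 6.6
eef_pos: [535.9, 352.8, 109.6]
ee_rot: [3.141, -0.0, -3.073]
ft_force: [-2.3, 5.8, -1.3]
gripper_width: 11.2
finger_force: 20.0
```

move_arm:
  rows: [0,0,0,0,0.8,0,0,0,0,0.6,0,0,0,0,0.6,0,0,0,0,0.6,0,0,0,0,0.6]

```text
time_s: 7.22
eef_pos: [536.3, 351.5, 109.9]
ee_rot: [-3.142, -0.0, -3.074]
ft_force: [1.0, -0.3, 0.1]
gripper_width: 37.2
finger_force: 0.0
```

move_arm:
  rows: [0,0,-0.2,0,0.6,0,0,-0.25,0,0.6,0,0,-0.25,0,0.6,0,0,-0.25,0,0,0,0,-0.15,0,0]

```text
time_s: 7.85
eef_pos: [536.6, 351.7, 332.7]
ee_rot: [3.14, 0.002, -3.074]
ft_force: [-0.2, -0.4, -0.2]
gripper_width: 54.1
finger_force: 0.0
```

```bash
python3 - <<'E'
from h import *
np.set_printoptions(precision=3,suppress=True)
C=cam("top"); w=at([[407,313],[387,233],[421,233]],20,C); print(w)
d=(w[1]+w[2])/2-w[0]; print(d,np.hypot(*d[:2]),np.arctan2(d[1],d[0]))
u=d/np.linalg.norm(d); g=w[0]+90*u; print("grip",g)
st=telemetry.state(); print(st["eef_pos"],st["ee_rot"],st["qpos"],delta([g[0]-20,g[1],330],st))
E
```

```text
[[ 339.68  -297.71    20.   ]
 [ 532.795 -256.401   20.   ]
 [ 533.327 -340.744   20.   ]]
[193.381  -0.862   0.   ] 193.3829442851506 -0.0044593476182356855
grip [ 429.679 -298.112   20.   ]
[536.633 351.717 332.728] [ 3.14   0.002 -3.074] [-0.825  0.297  0.187  1.556 -0.057  1.291  1.008] [ 0.853 -3.199  0.007]
```

move_arm:
  rows: [0.06,-0.2,0,0.142,0,0.06,-0.24,0,0,0,0.06,-0.25,0,0,0,0.06,-0.25,0,0,0,0.05,-0.25,0,0,0]

```text
time_s: 8.48
eef_pos: [479.7, 111.4, 330.0]
ee_rot: [3.141, 0.0, 3.138]
ft_force: [1.6, -0.6, -0.4]
gripper_width: 94.1
finger_force: 0.0
```

move_arm:
  rows: [0.05,-0.25,0,0,0,0.05,-0.25,0,0,0,0.05,-0.25,0,0,0,0.05,-0.25,0,0,0,0.05,-0.25,0,0,0]

```text
time_s: 9.1
eef_pos: [428.8, -138.5, 330.1]
ee_rot: [3.141, 0.001, 3.138]
ft_force: [1.2, -0.1, -0.5]
gripper_width: 94.0
finger_force: 0.0
```

move_arm:
  rows: [0.03,-0.25,0,0,0,0.03,-0.25,0.1,0,0,0,-0.2,0.2,0,0,0,0,0.2,0,0,0,0,0.1,0,0]

```text
time_s: 9.72
eef_pos: [416.0, -277.0, 208.1]
ee_rot: [3.141, -0.002, 3.137]
ft_force: [0.4, 0.1, 0.4]
gripper_width: 94.1
finger_force: 0.0
```

```bash
python3 - <<'E'
from h import *
np.set_printoptions(precision=3,suppress=True)
st=telemetry.state(); im=grab_frame("wrist"); print(st["eef_pos"],st["ee_rot"],st["qpos"])
cv2.imwrite("pics/w2.png",im)
E
```

```text
[ 416.017 -276.954  208.068] [ 3.141 -0.002  3.137] [-0.217  0.185  0.769  2.039 -0.154  0.976  2.196]
```

View pics/w2.png

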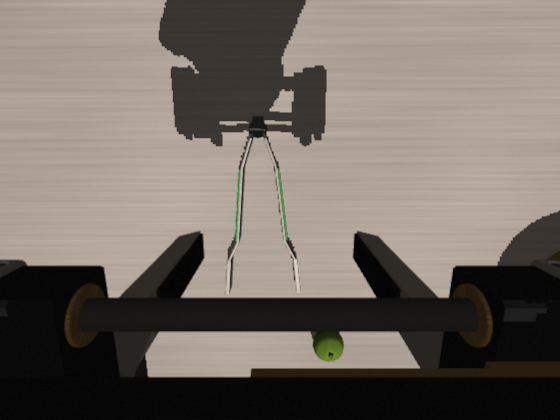

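Wrist view: tongs with pivot at (258,128), tips at (229,291) and (298,291), green grips from rows 170 to 240; lime at (328,345).

```bash
python3 - <<'E'
from h import *
np.set_printoptions(precision=3,suppress=True)
im=cv2.imread("pics/w2.png"); st=telemetry.state(); C=cam("wrist",st)
w=at([[258,127],[229,291],[298,291],[239,205],[281.5,205]],24,C); print(w)
h=cv2.cvtColor(im,cv2.COLOR_BGR2HSV); m=cv2.inRange(h,(45,120,40),(85,255,255)); m[300:]=0
for a,b in((220,255),(265,300)):
    ys,xs=np.where(m[:,a:b]); q=at(np.c_[xs+a,ys],20,C); print(len(xs),q.mean(0),q.min(0),q.max(0))
d=(w[1]+w[2])/2-w[0];yaw=np.arctan2(d[1],d[0]);print(np.hypot(*d[:2]),yaw)
g=w[0]+90*d/np.hypot(*d[:2]);print(g,delta([g[0],g[1],100],st))
E
```

```text
[[ 340.844 -299.324   24.   ]
 [ 539.182 -339.246   24.   ]
 [ 539.457 -252.931   24.   ]
 [ 428.735 -323.088   24.   ]
 [ 428.884 -273.545   24.   ]]
56 [ 430.763 -325.912   20.   ] [ 387.281 -329.908   20.   ] [ 473.254 -322.217   20.   ]
63 [ 428.537 -272.933   20.   ] [ 386.268 -277.519   20.   ] [ 472.168 -266.845   20.   ]
198.50204341935063 0.016298747903501613
[ 430.832 -297.857   24.   ] [-0.079 -0.108  0.533]
```

move_arm:
  rows: [-0.07,-0.112,0.1,0,0,0,0,0.2,0,0,0,0,0.2,0,0,0,0,0.2,0,0,0,0,0.1,0,0]

```text
time_s: 10.4
eef_pos: [430.7, -298.8, 48.6]
ee_rot: [3.141, -0.001, 3.139]
ft_force: [0.8, 0.6, -0.1]
gripper_width: 94.2
finger_force: 0.0
```

```bash
python3 - <<'E'
from h import *
np.set_printoptions(precision=3,suppress=True)
st=telemetry.state(); print(st["ft_force"],delta([430.3,-299,22],st))
E
```

```text
[ 0.796  0.639 -0.074] [ 0.002 -0.001  0.133]
```

Down the last 27 mm, then close to about 47 mm.

move_arm:
  rows: [0,0,0.08,0,0,0,0,0.052,0,0,0,0,0,0,0.3,0,0,0,0,0.4,0,0,0,0,0.49]
  squeeze: 10

```text
time_s: 11.02
eef_pos: [431.3, -299.3, 24.1]
ee_rot: [-3.141, 0.001, 3.138]
ft_force: [-0.2, 0.8, -0.3]
gripper_width: 67.0
finger_force: 0.0
```

move_arm:
  rows: [0,0,0,0,0.5,0,0,0,0,0.5,0,0,0,0,0.5,0,0,0,0,0.5,0,0,0,0,0.5]

```text
time_s: 11.65
eef_pos: [431.4, -299.3, 23.8]
ee_rot: [-3.141, 0.001, 3.138]
ft_force: [1.3, -0.0, 6.1]
gripper_width: 46.9
finger_force: 5.6
```

move_arm:
  rows: [0,0,-0.05,0,0.5,0,0,-0.1,0,0.5,0,0,-0.15,0,0.5,0,0,-0.15,0,0.5,0,0,-0.05,0,0.5]

```text
time_s: 12.28
eef_pos: [431.4, -299.5, 125.1]
ee_rot: [-3.141, 0.002, 3.138]
ft_force: [-0.1, 0.3, -1.0]
gripper_width: 47.2
finger_force: 3.2
```

```bash
python3 - <<'E'
from h import *
np.set_printoptions(precision=3,suppress=True)
st=telemetry.state(); im=grab_frame("wrist"); t=grab_frame("top"); C=cam("wrist",st)
print(st["eef_pos"],st["ee_rot"],st["gripper_width"],st["finger_force"])
c,p,s=blob(t,(8,100,60),(28,255,255),(300,195,330,225)); print("kach",c,at(c,17,cam("top")))
g=np.hstack([im[:, :],cv2.resize(t[170:330,290:450],(240,240))[:,:] if 0 else cv2.copyMakeBorder(cv2.resize(t[180:320,340:420],(240,420)),0,0,0,0,0)])
cv2.imwrite("pics/w3.png",g)
E
```

```text
[ 431.439 -299.487  125.138] [-3.141  0.002  3.138] 47.17953394417607 3.2230906962649897
kach [314.37  209.598] [[590.812 -77.413  17.   ]]
```

View pics/w3.png

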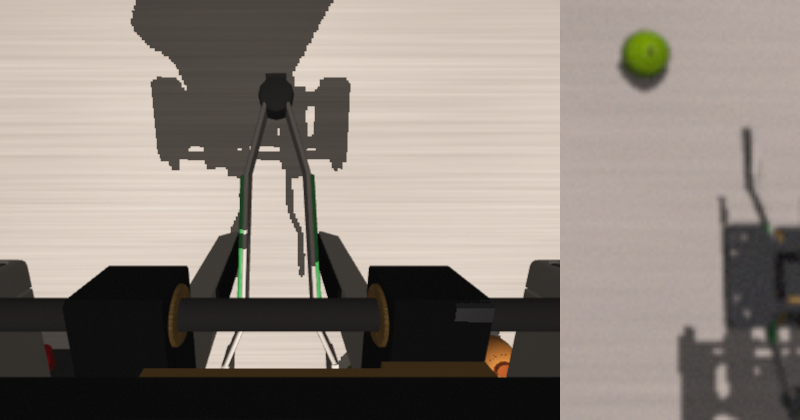

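The tongs are held, with pivot at (276,95) and tips about (225,368) and (337,368). The kachori is undisturbed at (500,350). Now work out the tip position and the approach.

```bash
python3 - <<'E'
from h import *
np.set_printoptions(precision=3,suppress=True)
st=telemetry.state(); C=cam("wrist",st)
print(at([[276,95],[225,368],[337,368]],124,C), proj([[341.4,-299.5,124],[531.4,-331,124],[531.4,-268,124]],C))
s=cv2.imread("pics/scene0.png");K=at([260.1,269.3],17,cam("scene"));print(K)
k=np.array([592,-78,0]); print(delta([k[0]-90,k[1]-.5,125],st))
E
```

```text
[[ 344.778 -301.376  124.   ]
 [ 507.751 -334.253  124.   ]
 [ 507.886 -263.418  124.   ]] [[279.716  87.856]
 [231.592 398.647]
 [328.363 398.498]]
[[594.177 -77.934  17.   ]]
[-0.35   1.105 -0.004]
```

move_arm:
  rows: [-0.05,0.15,0,0,0.5,-0.07,0.2,0,0,0.5,-0.07,0.22,0,0,0.5,-0.07,0.22,0,0,0.5,-0.05,0.16,0,0,0.5]

```text
time_s: 13.0
eef_pos: [493.4, -107.3, 122.4]
ee_rot: [-3.142, -0.002, 3.14]
ft_force: [-0.1, 0.1, -1.2]
gripper_width: 47.1
finger_force: 3.2
```

move_arm:
  rows: [-0.043,0.1,0,0,0.5,0,0.05,0,0,0.5,0,0,0,0,0.5,0,0,0.05,0,0.5,0,0,0.05,0,0.5]

```text
time_s: 13.62
eef_pos: [501.9, -80.3, 102.7]
ee_rot: [-3.141, -0.0, 3.137]
ft_force: [1.6, -0.5, -0.9]
gripper_width: 46.9
finger_force: 3.2
```

```bash
python3 - <<'E'
from h import *
np.set_printoptions(precision=3,suppress=True)
st=telemetry.state(); a=grab_frame("scene"); t=grab_frame("top")
print(st["eef_pos"],st["ee_rot"],st["gripper_width"],st["finger_force"],delta([502,-78.8,26],st))
g=np.hstack([cv2.resize(a[215:315,190:290],(400,400),interpolation=2),cv2.resize(t[170:270,260:360],(400,400),interpolation=2)])
cv2.imwrite("pics/a4.png",g)
E
```

```text
[501.905 -80.251 102.669] [-3.141 -0.     3.137] 46.92857149160241 3.212058211029216 [-0.001  0.007  0.383]
```

View pics/a4.png

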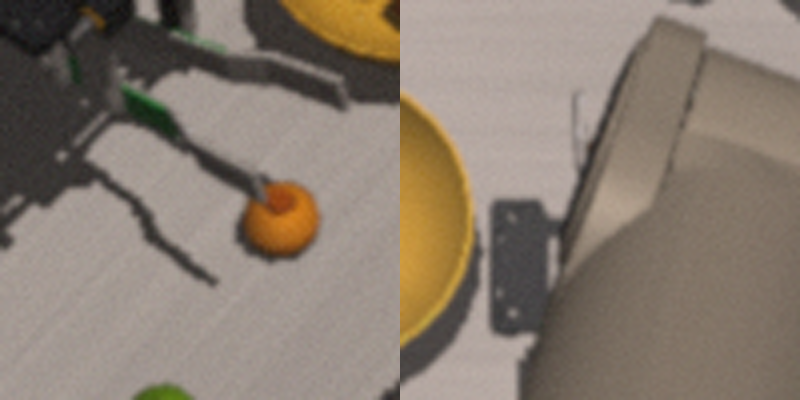

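Scene crop: tongs tip ends are at (268,190) and (345,100), and the kachori at (282,218) is undisturbed on the table. Check the projections.

```bash
python3 - <<'E'
from h import *
np.set_printoptions(precision=1,suppress=True)
C=cam("scene"); w=at([[190+268/4,215+188/4],[190+346/4,215+97/4]],91,C); print(w,w.mean(0))
a=grab_frame("scene");c,p,s=blob(a,(8,100,60),(28,255,255),(245,255,275,285)); print(c,s)
P=proj([[612,-80-31,91],[612,-80+31,91],[592.4,-77.8,17]],C); print(P,(P[:2]-[190,215])*4)
E
```

```text
[[ 609.6 -101.4   91. ]
 [ 606.9  -31.7   91. ]] [608.3 -66.5  91. ]
[259.9 269.4] [251 260  19  19 285]
[[255.  265.8]
 [273.4 245.8]
 [259.5 268.9]] [[259.8 203. ]
 [333.7 123.1]]
```

The tips appear a few mm to the left of what I expected. I descend to just above the kachori and compare from there.

move_arm:
  rows: [0,0,0.08,0,0.5,0,0,0.08,0,0.5,0,0,0,0,0.5,0,0,0,0,0.5,0,0,0,0,0.5]

```text
time_s: 14.4
eef_pos: [502.5, -79.5, 71.8]
ee_rot: [-3.142, 0.0, 3.138]
ft_force: [-0.5, 0.2, -1.0]
gripper_width: 47.0
finger_force: 3.2
```

```bash
python3 - <<'E'
from h import *
np.set_printoptions(precision=1,suppress=True)
st=telemetry.state(); a=grab_frame("scene"); w=grab_frame("wrist"); C=cam("scene");W=cam("wrist",st)
print(st["eef_pos"],st["ee_rot"])
x,y,z=st["eef_pos"]; zt=z-12
P=proj([[x+110,y-31,zt],[x+110,y+31,zt],[592.4,-77.8,17]],C)
b=cv2.resize(a[220:300,225:305],(400,400),interpolation=2)
for p in P: cv2.circle(b,tuple(int(v) for v in (p-[225,220])*5),3,(255,0,255),-1)
q=w[60:420,160:400]; q=cv2.resize(q,(267,400))
cv2.imwrite("pics/a5.png",np.hstack([b,q])); print(P)
E
```

```text
[502.5 -79.5  71.8] [-3.1  0.   3.1]
[[256.2 273.6]
 [274.2 253.9]
 [259.5 268.9]]
```

View pics/a5.png

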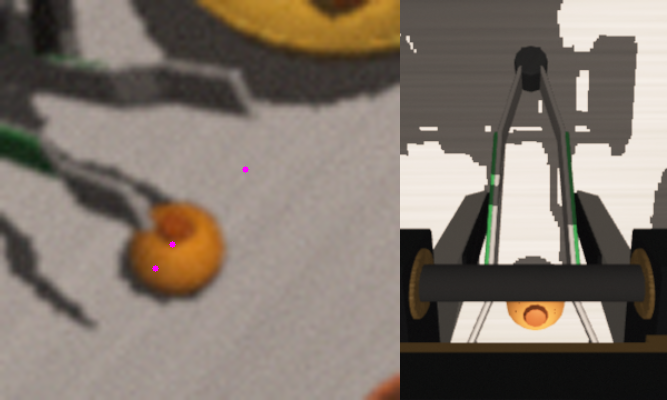

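Relative to the flat prediction (magenta), the tips sit about 10–15 px high, and the pivot in the wrist view has dropped from row 95 to 118. So the tongs have pitched tips-up under the light grip. Laterally the kachori (535,315) is centred between the arms (452/620). Lowering onto the table will press the pivot end up and level the tongs astride the kachori.

move_arm:
  rows: [0,0.004,0.06,0,0.5,0,0,0.06,0,0.5,0,0,0.06,0,0.5,0,0,0.04,0,0.5,0,0,0.015,0,0.5]

```text
time_s: 15.12
eef_pos: [502.0, -78.8, 23.9]
ee_rot: [-3.142, -0.001, 3.138]
ft_force: [-1.7, 0.3, 6.7]
gripper_width: 47.1
finger_force: 4.1
```

```bash
python3 - <<'E'
from h import *
np.set_printoptions(precision=1,suppress=True)
st=telemetry.state(); a=grab_frame("scene"); w=grab_frame("wrist"); C=cam("scene")
print(st["eef_pos"],st["ee_rot"],st["ft_force"])
x,y,z=st["eef_pos"]
P=proj([[x+110,y-31,14],[x+110,y+31,14],[592.4,-77.8,17]],C)
c,p,s=blob(a,(8,100,60),(28,255,255),(235,245,285,295)); print(c,s)
b=cv2.resize(a[220:300,225:305],(400,400),interpolation=2)
for p in P: cv2.circle(b,tuple(int(v) for v in (p-[225,220])*5),2,(255,0,255),-1)
q=cv2.resize(w[60:420,160:400],(267,400))
cv2.imwrite("pics/a6.png",np.hstack([b,q])); print(P)
E
```

```text
[502.  -78.8  23.9] [-3.1 -0.   3.1] [-1.7  0.3  6.7]
[260.1 269.1] [251 260  19  19 294]
[[257.4 284.2]
 [274.7 264.9]
 [259.5 268.9]]
```

View pics/a6.png

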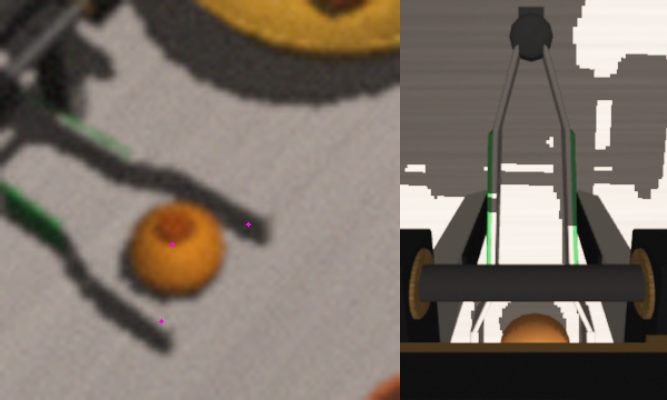

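The tongs are now flat and straddle the kachori (177,250), with tips at (167,348) and (266,238). Close with a firmer squeeze.

move_arm:
  rows: [0,0,0,0,0.55,0,0,0,0,0.58,0,0,0,0,0.6,0,0,0,0,0.65,0,0,0,0,0.8]
  squeeze: 25

```text
time_s: 15.85
eef_pos: [502.3, -78.6, 24.5]
ee_rot: [3.142, 0.0, 3.138]
ft_force: [0.4, 0.2, -0.4]
gripper_width: 36.8
finger_force: 25.0
```

move_arm:
  rows: [0,0,0,0,1,0,0,0,0,1,0,0,0,0,1,0,0,0,0,1,0,0,0,0,1]

```text
time_s: 16.48
eef_pos: [502.3, -78.6, 24.5]
ee_rot: [-3.142, 0.0, 3.138]
ft_force: [-0.0, 1.2, -1.4]
gripper_width: 36.7
finger_force: 25.0
```

move_arm:
  rows: [0,0,-0.03,0,1,0,0,-0.05,0,1,0,0,-0.07,0,1,0,0,-0.07,0,1,0,0,-0.03,0,1]

```text
time_s: 17.1
eef_pos: [502.8, -78.6, 75.8]
ee_rot: [3.141, 0.001, 3.138]
ft_force: [0.3, 0.8, -2.2]
gripper_width: 36.7
finger_force: 25.0
```

move_arm:
  rows: [0,0,-0.1,0,1,0,0,-0.15,0,1,0,0,-0.15,0,1,0,0,-0.15,0,1,0,0,-0.08,0,1]

```text
time_s: 17.73
eef_pos: [502.6, -78.6, 201.8]
ee_rot: [3.141, 0.001, 3.138]
ft_force: [0.1, -0.5, -2.4]
gripper_width: 36.7
finger_force: 25.0
```

```bash
python3 - <<'E'
from h import *
np.set_printoptions(precision=3,suppress=True)
st=telemetry.state(); a=grab_frame("scene"); C=cam("scene"); t=grab_frame("top")
print(st["eef_pos"],st["gripper_width"],st["finger_force"],st["ft_force"])
x,y,z=st["eef_pos"]
c,p,s=blob(a,(8,120,60),(20,255,255),(225,170,300,300)); print("kach scene",c,s,"expect",proj([x+91,y+1,z-7],C))
c,p,s=blob(t,(12,100,60),(32,255,255),(200,170,295,280)); e=cv2.fitEllipse(cv2.convexHull(p.astype(np.int32))); print(e,s)
for zz in (50,55): print("rim",at(e[0],zz,cam("top")))
print(delta([462,103,225],st))
E
```

```text
[502.602 -78.604 201.846] 36.67466524017118 24.989101588726044 [ 0.052 -0.521 -2.421]
kach scene [281.304 201.085] [ 255  173   45   59 1876] expect [[255.347 220.306]]
((244.17376708984375, 224.79103088378906), (66.52323913574219, 76.28868865966797), 179.2982635498047) [ 218  188   61   74 3727]
rim [[546.937  95.137  50.   ]]
rim [[546.261  94.823  55.   ]]
[ 0.206  0.907 -0.116]
```

```bash
python3 - <<'E'
from h import *
np.set_printoptions(precision=3,suppress=True)
st=telemetry.state(); a=grab_frame("scene"); C=cam("scene")
print(st["eef_pos"],st["ft_force"])
x,y,z=st["eef_pos"]; print("rim",at([[241.5,225]],55,cam("top")))
c,p,s=blob(a,(4,150,60),(17,255,255),(235,195,277,245)); print(c,s,"expect",proj([x+91,y+1,z-7],C), at(c,z-7,C))
print(delta([457,101,215],st))
E
```

```text
[502.925 -78.503 201.598] [-0.474 -0.252 -1.472]
rim [[545.715 101.216  55.   ]]
[256.305 220.305] [245 211  23  20 318] expect [[255.517 220.43 ]] [[594.956 -76.357 194.598]]
[ 0.232  0.897 -0.067]
```

The kachori is held just where predicted. Carry it over the bowl.

move_arm:
  rows: [0.02,0.06,-0.03,0,1,0.03,0.12,-0.03,0,1,0.04,0.15,0,0,1,0.04,0.15,0,0,1,0.04,0.15,0,0,1]

```text
time_s: 18.5
eef_pos: [467.7, 48.4, 211.3]
ee_rot: [-3.141, -0.002, 3.138]
ft_force: [-0.3, 1.8, -1.7]
gripper_width: 36.9
finger_force: 25.0
```

move_arm:
  rows: [0.03,0.12,0,0,1,0.02,0.09,0,0,1,0.01,0.05,0,0,1,0,0,0,0,1,0,0,0,0,1]

```text
time_s: 19.12
eef_pos: [457.0, 98.7, 212.2]
ee_rot: [-3.141, -0.0, 3.137]
ft_force: [-0.0, 0.0, -1.7]
gripper_width: 36.9
finger_force: 25.0
```

move_arm:
  rows: [0,0,0,0,1,0,0,0,0,1,0,0,0,0,1,0,0,0,0,1,0,0,0,0,1]

```text
time_s: 19.75
eef_pos: [456.9, 99.5, 212.5]
ee_rot: [-3.142, 0.0, 3.138]
ft_force: [0.7, -0.8, -1.3]
gripper_width: 36.6
finger_force: 25.0
```

```bash
python3 - <<'E'
from h import *
np.set_printoptions(precision=3,suppress=True)
st=telemetry.state(); a=grab_frame("scene"); t=grab_frame("top"); C=cam("scene")
x,y,z=st["eef_pos"]; print(st["eef_pos"],st["gripper_width"],st["ft_force"])
e=proj([x+91,y+1,z-7],C)[0]; print("expect",e, "handle",proj([536.5,352,107],C))
u,v=int(e[0]),int(e[1]); h=cv2.cvtColor(a,cv2.COLOR_BGR2HSV)
print(h[v-8:v+9:4,u-8:u+9:4,0], h[v-8:v+9:4,u-8:u+9:4,2])
c,p,s=blob(a,(4,150,60),(15,255,255),(u-20,v-20,u+20,v+20)); print(c,s,at(c,z-7,C))
c,p,s=blob(a,(0,150,80),(4,255,255),(300,80,400,160)); print("handle",c,s)
n,l,S,cc=cv2.connectedComponentsWithStats(cv2.inRange(h,(3,150,40),(13,255,255))); print([(cc[i],S[i,4]) for i in range(1,n) if S[i,4]>30 and 150<cc[i][1]<260])
E
```

```text
[456.899  99.496 212.493] 36.62790134228509 [ 0.684 -0.812 -1.25 ]
expect [291.056 154.501] handle [[345.005 125.457]]
[[ 8 13 11 13 18]
 [13 13 11 15 15]
 [15 15 17 16 15]
 [12 14 16 15 14]
 [ 9 12 13 14 19]] [[ 49  69 104 103 115]
 [109 116 132 168  95]
 [109 156 186 193 160]
 [141 136 162 167 136]
 [ 50  79 134  97 152]]
[291.121 153.318] [282 146  19  17 173] [[545.856 103.502 205.493]]
handle [345.773 124.975] [330 118  33  15 119]
[(array([292.294, 206.939]), np.int32(347))]
```

The kachori hangs at about (546, 103, 205) over the bowl's middle. The handle is back at its level position, and the pakoras are in the bowl.

```bash
python3 -c "
from workcell import order
print(order.sign_off())"
```

```text
the job is handed in; nothing more can be done
None
```

I handed the job in after about 20 s of robot time, without seeing the judge's verdict: all three pakoras are in the bowl, the tray is back down level, and the tongs hold the kachori still about 205 mm above the table over the bowl's middle.

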